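# Chock the coil former on the sloping stand

## Robot

A 6-joint arm with a two-finger parallel gripper is mounted at the origin on the work surface. World frame = base frame: x ahead of the robot, y to its left, z up, the work surface at z = 0. Lengths are in mm, angles in degrees, forces in N, time in s.
With the tool pointing down it reaches from about 300 to 850 mm from the base axis. Payload 4.2 kg.
Tool frame: the origin (TCP) lies midway between the tips of the shut fingers; the grasp point (between the pads) lies 19 mm behind it (env.grip_point_offset is the distance from the TCP to the grasp point, in mm); z points along the fingers, x is the direction in which the jaws open and shut, and the axes are right-handed (so a half turn about z gives the same grasp; the last joint's range is limited). The gripper opens to 91 mm and grips with 3 to 60 N. Pads are 32 mm wide; open, the fingers measure 118 mm over their backs; the gripper's body (76 mm by 178 mm) begins 60 mm behind the grasp point.
Start: joints at [-65.776, 18.312, 89.639, -0, 72.044, -1.146], TCP at [246.376, -519.559, 213.976] pointing down, gripper open.
Joint ranges: [-177.97, 177.97], [-48.28, 115.42], [12.27, 149.76], [-77.06, 257.06], [2.81, 150.46], [-146.56, 146.56]. Speed limits (degrees/s): [147.25, 147.25, 180, 180, 180, 180].

## Interface

Orientations are given as [roll, pitch, yaw] about the fixed x, y, z axes, in that order (R = Rz(yaw) Ry(pitch) Rx(roll)).
In Python, from workcell import env gives the robot as it stands.
- The arm moves only by the shell command python3 -m pendant 'ROWS' [FORCE]. ROWS is JSON, a list of rows, each an object with "xyz": the shift along the tool's x, y, z in m, a list of three; "roll": the turn about the tool's z in degrees; "jaw": the closure, from 0 (fully open) to 1 (shut). A call has exactly 8 rows; each row is the pose to reach, as a shift and turn from the pose commanded when the call began, along the tool's axes at that moment; what a row does not reach only later rows make up. A row lasts 1/8 s, in which the tool goes at most 62.5 mm and 10.7 degrees, less where a joint would pass 70% of its speed; a pose out of reach is approached as far as the arm can. A call with a gripper value outside its range is refused whole. The fingers move at their own pace and stop on an object; FORCE is the grip in N (left out, the last holds). Time passes only in rows, so rows that repeat a pose let the fingers close, or fill a call up. It gives the time, the measured TCP pose, the force and the opening at its end, in the units of the state.
- env.state(): the state, without advancing time (a new reading comes with each control period).
- env.grab_frame(name): name is "scene" or "top"; returns (picture, depth): 384x512x3 uint8, blue, green, red; 384x512 float32, mm along the optical axis (not along the pixel's ray), 0 where there is no reading.
- env.camera_params(name): a dict with "camera_matrix" (3x3 intrinsics, pixels), "cam_to_world" (4x4, takes a point from camera to world coordinates). Camera axes: x right, y up, looking along -z (the intrinsics and any distortion apply to the point x, -y, -z); pixel columns grow to the right and rows downward; lengths in mm; the calibration is good to about 2 mm. A picture is of the moment at which its call begins. camera_params takes no time and is no camera call.
- env.job_done(): hands the job in, once; it reports no verdict.
The state is a dict: "time_s": time; "qpos": joint angles; "qvel": joint speeds; "effort": joint torques, N m; "ee_pos": TCP position; "ee_rot": TCP orientation; "force": force on the tool from outside, world axes, zero at the start; "torque": the same for the moment, N m; "gripper_width": finger opening in mm.
Only numpy, scipy, OpenCV 4.12 (cv2) and the standard library are available. Lean on these libraries where they do the work, as an engineer would, in place of code of your own. Each camera call takes 0.05 s, during which the arm holds its last target. There are 200 camera calls.

## Task

Only the swing catch keeps the brittle ceramic coil former from rolling down the sloping stand: take the wooden wedge chock and push it uphill, thin edge first, against the former's low side until the former has rolled up onto the bumpers of the end stop and sits snug there, with a firm finger push of about 10 N and not much more. Then let go and swing the catch fully open, so that the chock alone holds the former up there. Do not touch the former with the gripper, and leave the other things where they are.

Things in the scene. Friction and masses are not known exactly. Their poses are not given: they have to be found in the camera images.
- stand: Fixed plywood stand. Origin on the table under the lane; x level, pointing uphill, y across the lane, to the left looking uphill. The deck climbs 6 degrees towards +x: its surface is 45 mm + 0.105 x above the table, from x = -154 to +144 mm. Side rails 13 mm thick stand 20 mm above the deck; the lane between them is 134 mm wide (y -67 to +67 mm).
- former: White ceramic drum, 76 mm diameter, 130 mm long, about 0.36 kg, lying across the lane with 2 mm play at each end. Origin mid-axis; axis along its y; it turns as it rolls. It starts against the catch, axis at x = 30 mm of the stand. Brittle: more than 15 N from the chock or the stop breaks it. A push along the deck reaches it almost in full; pressing the chock down as well loses half in friction.
- end_stop: Fixed aluminium plate, 126 mm wide, 66 mm tall, square to the deck across the upper lane, its face 33 to 37 mm from the former at the start. Origin mid downhill face, at about the height of the former's axis; x uphill like the stand's. Two round rubber bumpers on screws stand 4 to 28 mm out of this face, set differently each time; the former comes to rest on them. They do not give way.
- chock: Plain wooden wedge, 0.11 kg, 90 mm long (x), 40 wide (y), 45 high, beside the stand. Origin: centre of underside. Thin edge (2 mm) at x = +45; the 45 degree ramp rises to a block, x -45 to +2, 45 high: grip it there across y. With the ramp on the former, the thin edge is 18 mm downhill of the former's axis. Friction about 0.6; stays put when released. Shoving it and the former uphill takes 2 to 6 N.
- catch (a joint): Steel swing catch: level bar 10 mm thick on an upright pivot beside the left (+y) rail. 0 = closed, bar square across the lane with its inner arm below the former; grows as the inner arm swings downhill and the outer arm with the knob uphill (clockwise from above); stop at 1.25 rad = fully open. Stays where it is left; takes about 3 N at the knob.
- catch_pivot (a point): Pivot of the catch at the bar's mid height: x = -13, y = +91 mm of the stand, 86 mm above the table. The inner arm reaches 56 mm from it into the lane (to y = +35 mm), so the lane right of its middle is free for the chock and the fingers.
- catch_knob (a point): Centre of the upright black round knob on the catch's outer arm: 14 mm diameter, top 20 mm above this point, the bar's upper face 17 mm below it; 57 mm from the pivot, outside the lane. It can be pinched from above and led round the pivot.
- block: Plain rectangular wooden block, 90 x 40 x 45 mm, no ramp; not needed. Origin under its centre.
- mug: Blue mug, 80 mm wide, 90 mm high; bystander.
- screwdriver: Screwdriver lying on the table; bystander.
- jar: Small brown jar, 52 mm wide, 50 mm high; bystander.
- microphone: Desk microphone on a 110 mm round foot, about 190 mm high; bystander.
- meter: Small grey meter box, 80 x 110 x 70 mm; bystander.
- notepad: Note pad, 150 x 210 x 12 mm; bystander.
Mind the look-alikes: they are no part of the job. Leave any pink look-alike of the former alone.

How it is judged (in metres and radians):
On the way, in this order (a step that is already met when the one before it is completed fails the run):
1. with the catch still closed, the chock presses the former (more than 4 N) against the bumpers of the end stop (more than 2 N) (contact force between chock and former above 4 N and contact force between end_stop and former above 2 N and z of former in the frame of stand below 0.0983624 m and value of joint catch below 0.3 rad), for 0.2 s.
2. the catch is swung open (more than 1.0 rad) with the former still up at the stop (value of joint catch above 1 rad and x of former in the frame of end_stop above -0.0686384 m), for 0.2 s.
At the end, for the whole second after the job is handed in: The catch is open (more than 1.0 rad), the former lies on the deck up at the end stop (its axis within 69 mm of the plate's face, along the lane), the chock touches its low side, and both are at rest (all of step 2 and z of former in the frame of stand below 0.0983624 m and contact force between chock and former above 0.05 N and linear speed of each of former, chock below 0.01 m/s).
It fails at once if the brittle former is pressed with more than 15 N by the chock or the end stop (contact force between any of chock, end_stop and former above 15 N).
It fails at once if the robot itself touches the former (more than 1 N) (contact force between any of the fingers, the arm and former above 1 N).
It fails at once if the former rolls 20 mm or more down from where it lay (x of former in the frame of stand below 0.01 m).
It fails at once if another thing on the desk is shifted by more than 30 mm (distance of any of block, mug, screwdriver, jar, microphone, meter, notepad from where it was at the start of the episode above 0.03 m).
It also fails if it takes over 72 s, if anything falls off the work surface, if the arm or the gripper's body presses on something with over 40 N, if the wrist force passes 120 N, or if a joint passes its speed limit or range.

## Working session

There is one attempt and no reset: what is moved stays moved. The work goes in short steps, Python scripts to look and compute and a shell command to move; the robot and the scene stay as the last step left them, time stands still between calls to the robot, and variables do not carry over. Pictures are saved under pics/ and viewed, about 8 in all and at most 12, crops included, and the job is handed in when it is done.

```bash
mkdir -p pics; ls
python3 - <<'E'
from workcell import env
import cv2,numpy as np
for n in("scene","top"):
    p,d=env.grab_frame(n); cv2.imwrite(f"pics/{n}0.png",p); np.save(f"pics/{n}0.npy",d)
    c=env.camera_params(n); print(n,np.round(c["camera_matrix"],1).tolist(),np.round(c["cam_to_world"],3).tolist(),c.keys())
a=cv2.imread("pics/top0.png"); cv2.imwrite("pics/top0b.png",cv2.resize(a,(800,600),interpolation=cv2.INTER_CUBIC))
print(env.state())
E
```

```text
pics
scene [[478.9, 0.0, 254.5], [0.0, 478.9, 189.7], [0.0, 0.0, 1.0]] [[0.28, -0.659, 0.698, 1524.062], [0.96, 0.187, -0.209, -316.137], [0.008, 0.728, 0.685, 1150.977], [0.0, 0.0, 0.0, 1.0]] dict_keys(['camera_matrix', 'cam_to_world'])
top [[384.6, 0.0, 255.6], [0.0, 384.6, 184.0], [0.0, 0.0, 1.0]] [[0.031, 0.998, -0.062, 406.49], [-0.999, 0.031, 0.007, 7.632], [0.009, 0.062, 0.998, 1233.445], [0.0, 0.0, 0.0, 1.0]] dict_keys(['camera_matrix', 'cam_to_world'])
{'time_s': 0.1, 'qpos': array([-6.57744120e+01,  1.83468102e+01,  8.96987004e+01, -3.53612335e-04,
        7.20439074e+01, -1.14640796e+00]), 'qvel': array([ 0.05910131, -0.0956048 , -0.24626227,  0.09665607,  0.12545373,
       -0.01948045]), 'effort': array([ 1.05483141e-03, -4.13332486e+01, -2.32509112e+01,  7.29869097e-02,
        4.22093191e-02, -4.46888896e-05]), 'ee_pos': array([ 246.19469326, -519.13297182,  213.22091208]), 'ee_rot': array([-1.79998547e+02,  8.94068272e-02, -6.46278936e+01]), 'force': array([-0.33480939,  0.1925352 ,  0.08633375]), 'torque': array([-0.00673979,  0.00665492, -0.01858751]), 'gripper_width': 91.2091655535989}
```

View pics/top0b.png

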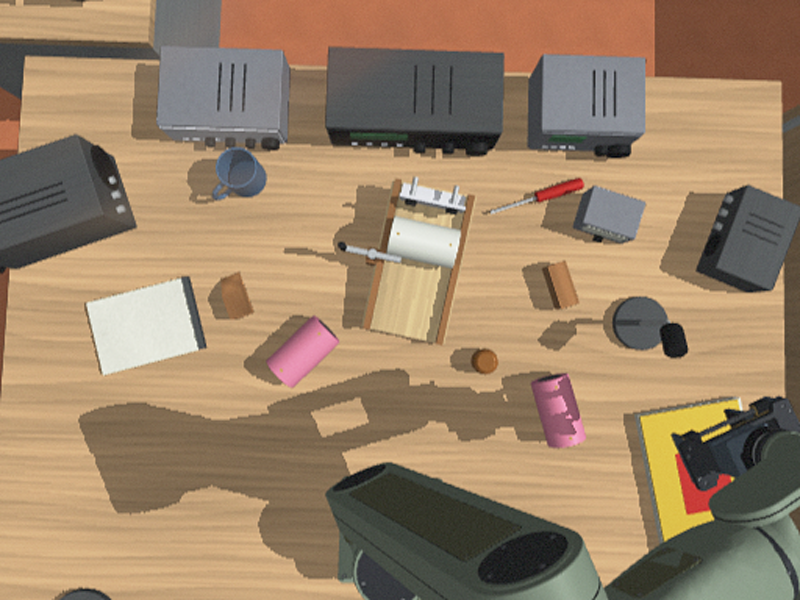

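View pics/scene0.png

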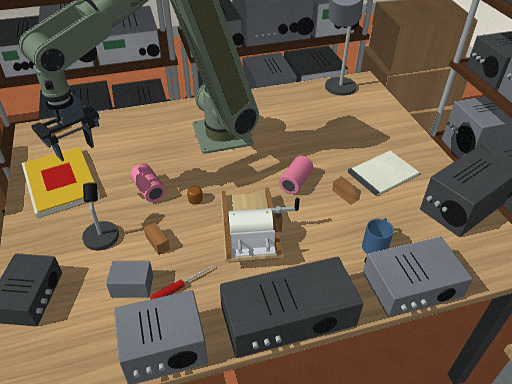

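```bash
cat > h.py <<'E'
import numpy as np,cv2
from workcell import env
def params(n):
    c=env.camera_params(n); return np.array(c["camera_matrix"]),np.array(c["cam_to_world"])
def ray(n,u,v):
    K,T=params(n); d=np.array([(u-K[0,2])/K[0,0],-(v-K[1,2])/K[1,1],-1.]); return T[:3,3],T[:3,:3]@d
def onz(n,u,v,z):
    o,d=ray(n,u,v); return o+d*(z-o[2])/d[2]
def cloud(n,D):
    K,T=params(n); v,u=np.mgrid[:D.shape[0],:D.shape[1]]
    P=np.stack([(u-K[0,2])/K[0,0]*D,-(v-K[1,2])/K[1,1]*D,-D],-1); return P@T[:3,:3].T+T[:3,3]
def proj(n,p):
    K,T=params(n); q=T[:3,:3].T@(np.array(p)-T[:3,3]); return K[0,0]*q[0]/-q[2]+K[0,2],-K[1,1]*q[1]/-q[2]+K[1,2]
def crop(n,img,u,v,w,h,k): return cv2.resize(img[v:v+h,u:u+w],None,fx=k,fy=k,interpolation=cv2.INTER_CUBIC)
E
python3 - <<'E'
from h import *
t=cv2.imread("pics/top0.png");s=cv2.imread("pics/scene0.png")
D=np.load("pics/top0.npy");C=cloud("top",D)
a=np.hstack([crop("top",t,120,160,60,60,5),crop("top",t,335,155,60,60,5)])
b=np.hstack([crop("",s,315,160,60,60,5),crop("",s,130,210,60,60,5)])
cv2.imwrite("pics/c1.png",np.vstack([a,b])[:600])
cv2.imwrite("pics/c2.png",crop("top",t,205,105,110,120,5))
# brown objects by height
for nm,(u0,v0,w,h) in dict(L=(135,165,30,45),R=(340,160,35,45)).items():
    c=C[v0:v0+h,u0:u0+w].reshape(-1,3); m=c[:,2]>36
    r=cv2.minAreaRect(c[m][:,:2].astype(np.float32)); m2=c[:,2]>6
    r2=cv2.minAreaRect(c[m2][:,:2].astype(np.float32))
    print(nm,m.sum(),c[m].mean(0).round(1),r,r2,c[:,2].max())
E
```

```text
L 251 [438.4 308.4 100.6] ((439.0257568359375, 178.7697296142578), (342.7167053222656, 62.706581115722656), 89.6043472290039) ((464.4558410644531, 194.03073120117188), (127.44786071777344, 369.019287109375), 1.7787789106369019) 1233.4449526680307
R 382 [ 495.6 -322.6   49.6] ((441.16583251953125, -173.3492431640625), (89.5345230102539, 363.7904357910156), 20.0610408782959) ((440.7174072265625, -173.9568328857422), (92.89299011230469, 363.7175598144531), 20.88698387145996) 1233.4449526680307
```

View pics/c1.png

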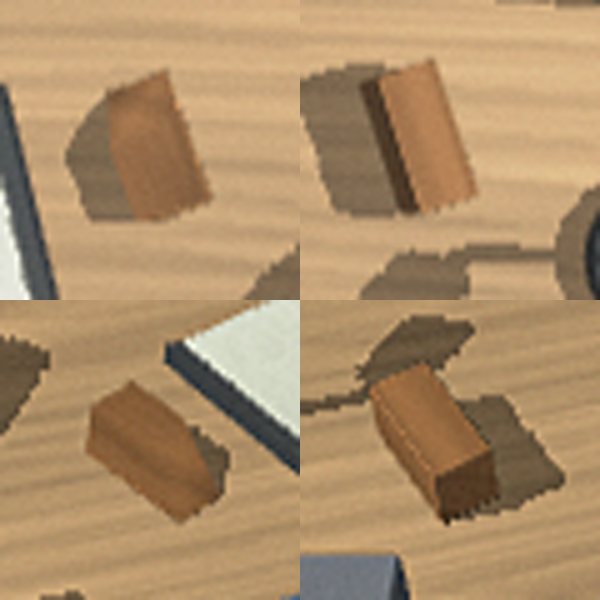

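View pics/c2.png

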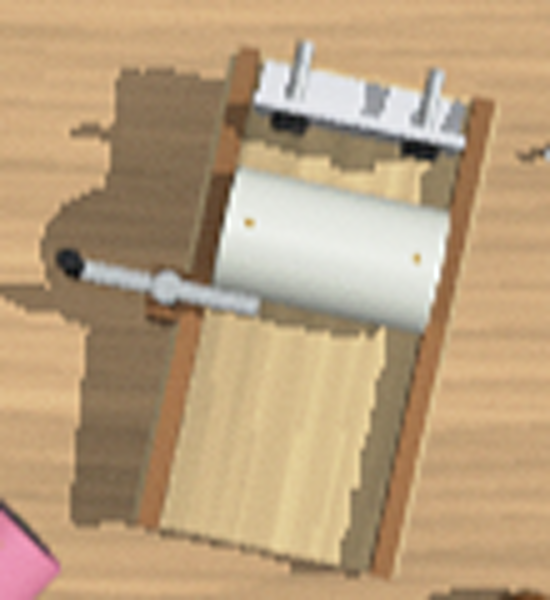

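Run:
```python
from h import *
Ds={"top":np.load("pics/top0.npy"),"scene":np.load("pics/scene0.npy")}
t=cv2.imread("pics/top0.png")
C=cloud("top",Ds["top"])
print("table z",np.median(C[230:250,200:215,2]), (Ds["top"]==0).mean())
sub=C[172:208,136:166]
np.set_printoptions(linewidth=220)
print(np.where(Ds["top"][172:208,136:166]>0,sub[...,2],-99).round(0).astype(int)[::2])
for n,box in (("top",(136,172,30,36)),("scene",(325,170,40,45))):
    u,v,w,h=box; c=cloud(n,Ds[n])[v:v+h,u:u+w].reshape(-1,3); d=Ds[n][v:v+h,u:u+w].ravel()
    for lo in (8,38):
        q=c[(d>0)&(c[:,2]>lo)&(c[:,2]<60)]; print(n,lo,len(q),q.mean(0).round(1),cv2.minAreaRect(q[:,:2].astype(np.float32)))
# stand: rails by colour
hsv=cv2.cvtColor(t,cv2.COLOR_BGR2HSV)
c=C[105:225,205:315];d=Ds["top"][105:225,205:315]
g=c[(d>0)&(c[...,2]>25)&(c[...,2]<140)]
print(cv2.minAreaRect(g[:,:2].astype(np.float32)))
```

```text
table z -0.33074050206721495 0.00390625
[[ -1  -2  -1   1   4   0   2  -2   1  -3   2  -5  -1  -2  -2  -5   5  -3  -1  -3   3  -1   1   2   0   3   0 -99  -2  -5]
 [ -4   0   1  -3   2   5  -1  -1   1   0  -2  -1   2  -1  -3   0   2   2   0   2   2  -3   0  -1   0   1  -3  -2  -1   4]
 [ -1  -3  -5  -1   2   0  -4  -2  -3   1  -5  -2   3   6   6   6   4   8   4 -99   3   3  -3  -2  -3  -4  -1   1  -2  -3]
 [  0   3  -1  -2   1  -4   0   4  -1   9   4   7   9  14  14  14  12  15   7   2  -4  -4   0  -1   1  -1  -4  -1  -3  -2]
 [ -3   3   0  -4   0   7  11  10  10  10  16  18  18  20  19  21  20  25  15  -2  -2   3   0   3  -3  -3   0   1  -3  -1]
 [ -1   3   0  -2   0   1  21  17  19  22  23  20  26  27  28  27  28  31  27   9   0  -4   0   2   1  -3   8  -1  -4   4]
 [  0   2 -99  -1  -2  -4  26  28  27  32  26  30  32  33  36  34  38  37  33  18   7  -2   0  -1   3   1  -4  -1   0   2]
 [ -2  -3   3  -2  -2   0  32  30  34  32  36  38  38  41  42  41  46  45  43  31  16   2   0  -1  -5   3   1  -2  -4   0]
 [  0   1  -1  -2  -2   0  34  40  38  41  41  45  44  44  40  41  45  42  4
[... 1075 characters left out ...]
4   4  -4   2  -1   3   1  -2  -1  -1   2  -2   1   1  -2  -2   4   2   4   0]]
top 8 383 [449.7 325.2  35.7] ((454.09454345703125, 329.6625061035156), (85.31262969970703, 41.54420471191406), 22.469297409057617)
top 38 228 [439.1 323.5  44.1] ((440.21563720703125, 324.1881103515625), (54.91661834716797, 41.18868637084961), 22.901325225830078)
scene 8 514 [444.1 346.3  26.8] ((421.9425964355469, 356.9734191894531), (109.6076431274414, 185.2554931640625), 56.35997772216797)
scene 38 156 [447.2 322.2  44.5] ((449.15869140625, 322.75439453125), (69.01952362060547, 45.53377151489258), 22.24077606201172)
((525.9454345703125, -10.150344848632812), (336.9771423339844, 334.21875), 1.7492514848709106)
```

Run:
```python
from h import *
D=np.load("pics/top0.npy");C=cloud("top",D);t=cv2.imread("pics/top0.png")
f=lambda x,y,z:onz("top",205+(x-2)/5,105+(y-2)/5,z).round(1)
LB,RB,LT,RT=f(137,525,49),f(392,577,49),f(238,50,80),f(492,100,80)
print("rail ends L/R bottom, L/R top",LB,RB,LT,RT)
u=(LT+RT-LB-RB)[:2]/2; print("yaw",np.degrees(np.arctan2(u[1],u[0])),np.degrees(np.arctan2(*(LT-LB)[1::-1])),np.degrees(np.arctan2(*(RT-RB)[1::-1])),np.linalg.norm(u),np.linalg.norm((LB-RB)[:2]),np.linalg.norm((LT-RT)[:2]))
# rails by colour
hsv=cv2.cvtColor(t,cv2.COLOR_BGR2HSV)
yaw=np.arctan2(u[1],u[0]); c0=(LB+RB+LT+RT)[:2]/4; R=np.array([[np.cos(yaw),np.sin(yaw)],[-np.sin(yaw),np.cos(yaw)]])
q=(C[...,:2]-c0)@R.T; ok=(D>0)&(abs(q[...,0])<145)&(abs(q[...,1])<90)
# rail height residual over deck -> rails
h=C[...,2]-(45+.105*q[...,0])
rail=ok&(h>14)&(h<26)&(abs(q[...,1])>60)&((abs(q[...,0]+13)>20)|(q[...,1]<0))
for s in(-1,1):
    m=rail&(q[...,1]*s>0); x,y=q[m].T; p=np.polyfit(x,y,1); print("rail",s,m.sum(),p,np.degrees(p[0]),y.std(),np.median(y))
m=ok&(abs(h)<8)&(abs(q[...,1])<58)&(q[...,0]<-30)
A=np.c_[q[m],np.ones(m.sum())]; print("deck fit",np.linalg.lstsq(A,C[m][:,2],rcond=None)[0])
# former top
wm=ok&(hsv[...,1]<45)&(hsv[...,2]>150)&(abs(q[...,0]-30)<40)&(abs(q[...,1])<60)
pts=np.c_[q[wm],C[wm][:,2]]; top=pts[pts[:,2]>95]
# circle fit in x,z
x,z=pts[:,0],pts[:,2]; k=z>95; s=np.linalg.lstsq(np.c_[x[k],z[k],np.ones(k.sum())],x[k]**2+z[k]**2,rcond=None)[0]
cx,cz=s[0]/2,s[1]/2; print("former axis x,z,r",cx,cz,np.sqrt(s[2]+cx**2+cz**2),"xmin max",x.min(),x.max())
print("c0",c0,"yaw",np.degrees(yaw))
# knob: black pixels
bk=(hsv[...,2]<60); sub=np.zeros_like(bk); sub[150:164,210:226]=1; v,uu=np.nonzero(bk&sub); print("knob px",uu.mean(),v.mean(),len(v),onz("top",uu.mean(),v.mean(),97),np.median(C[v,uu],0))
```

```text
rail ends L/R bottom, L/R top [399.6  69.   49. ] [372.5 -88.5  49. ] [689.5  16.   80. ] [ 663.8 -139.2   80. ]
yaw -10.116482693332616 -10.360491992695806 -9.87327738237183 295.189401063114 159.81445491569278 157.31347685433693
rail -1 386 [-7.66006831e-03 -7.40613828e+01] -0.43888958509976916 3.8212798767956317 -74.06380644269298
rail 1 347 [-5.37122890e-03  7.29767468e+01] -0.3077487466596222 3.840490079803538 72.89660989775196
deck fit [1.05429272e-01 1.99782850e-03 4.35804347e+01]
former axis x,z,r 35.91368891653418 89.62431335143908 34.252714691451395 xmin max -9.82740888707651 69.97129846654447
c0 [531.35  -35.675] yaw -10.116482693332616
knob px 218.66666666666666 157.11111111111111 18 [554.13346618 111.45090198  97.        ] [550.33568682 107.97667592 126.81333005]
```

```bash
cat >> h.py <<'E'
from scipy.spatial.transform import Rotation as Ro
O=np.array([536.2,-37.1]); YS=-10.5
def stand(x,y):
    a=np.radians(YS); return O+np.array([[np.cos(a),-np.sin(a)],[np.sin(a),np.cos(a)]])@[x,y]
def instand(p):
    a=np.radians(YS); return np.array([[np.cos(a),np.sin(a)],[-np.sin(a),np.cos(a)]])@(np.array(p)[:2]-O)
def go(x,y,z,yaw):
    s=env.state(); R=Ro.from_euler("xyz",s["ee_rot"],degrees=True)
    d=R.inv().apply(np.array([x,y,z])-s["ee_pos"])/1000
    print("pos",s["ee_pos"].round(1),"rot",s["ee_rot"].round(1),"instand",instand(s["ee_pos"]).round(1),"t",s["time_s"],"F",s["force"].round(1),"w",round(s["gripper_width"],1))
    print("shift",d.round(4).tolist(),"roll",round((s["ee_rot"][2]-yaw+180)%360-180,2))
E
python3 -c "
from h import *
go(436.7,322.5,260,-67.3)"
```

```text
pos [ 246.2 -519.1  213.2] rot [-1.80e+02  1.00e-01 -6.46e+01] instand [-197.3 -526.8] t 0.1 F [-0.3  0.2  0.1] w 91.2
shift [-0.6789, -0.5328, -0.0457] roll 2.67
```

```bash
python3 -m pendant '[{"xyz":[-0.01,-0.01,-0.046],"roll":2.7,"jaw":0.3},{"xyz":[-0.05,-0.04,-0.046],"roll":2.7,"jaw":0.3},{"xyz":[-0.095,-0.075,-0.046],"roll":2.7,"jaw":0.3},{"xyz":[-0.142,-0.111,-0.046],"roll":2.7,"jaw":0.3},{"xyz":[-0.189,-0.148,-0.046],"roll":2.7,"jaw":0.3},{"xyz":[-0.236,-0.185,-0.046],"roll":2.7,"jaw":0.3},{"xyz":[-0.283,-0.222,-0.046],"roll":2.7,"jaw":0.3},{"xyz":[-0.33,-0.259,-0.046],"roll":2.7,"jaw":0.3}]' 20
python3 -c "
from h import *
go(436.7,322.5,200,-67.3)"
```

```text
time_s: 1.1
ee_pos: [338.9, -108.6, 259.8]
ee_rot: [-180.0, -0.0, -67.4]
force: [1.4, -1.2, -0.2]
gripper_width: 64.2
pos [ 338.9 -108.6  259.8] rot [-180.    -0.   -67.4] instand [-181.  -106.2] t 1.1 F [ 1.4 -1.2 -0.2] w 64.2
shift [-0.3603, -0.2561, 0.0599] roll -0.08
```

```bash
python3 -m pendant '[{"xyz":[-0.045,-0.032,0],"roll":0,"jaw":0.3},{"xyz":[-0.092,-0.066,0],"roll":0,"jaw":0.3},{"xyz":[-0.14,-0.1,0],"roll":0,"jaw":0.3},{"xyz":[-0.188,-0.134,0],"roll":0,"jaw":0.3},{"xyz":[-0.236,-0.168,0],"roll":0,"jaw":0.3},{"xyz":[-0.284,-0.202,0.01],"roll":0,"jaw":0.3},{"xyz":[-0.33,-0.235,0.035],"roll":0,"jaw":0.3},{"xyz":[-0.36,-0.256,0.06],"roll":0,"jaw":0.3}]'
python3 -c "
from h import *
go(436.7,322.5,60,-67.3)"
```

```text
time_s: 2.1
ee_pos: [436.5, 323.0, 198.7]
ee_rot: [180.0, 0.0, -67.2]
force: [-0.0, -0.5, 0.2]
gripper_width: 63.8
pos [436.5 323.  198.7] rot [180.    0.  -67.2] instand [-163.6  335.9] t 2.1 F [-0.  -0.5  0.2] w 63.8
shift [0.0005, 0.0, 0.1387] roll 0.07
```

```bash
python3 -m pendant '[{"xyz":[0.0005,0,0.04],"roll":0,"jaw":0.3},{"xyz":[0.0005,0,0.08],"roll":0,"jaw":0.3},{"xyz":[0.0005,0,0.12],"roll":0,"jaw":0.3},{"xyz":[0.0005,0,0.155],"roll":0,"jaw":0.3},{"xyz":[0.0005,0,0.178],"roll":0,"jaw":0.3},{"xyz":[0.0005,0,0.187],"roll":0,"jaw":0.3},{"xyz":[0.0005,0,0.187],"roll":0,"jaw":0.6},{"xyz":[0.0005,0,0.187],"roll":0,"jaw":0.7}]' 20
python3 -c "
from h import *
go(436.7,322.5,60,-67.3)"
```

```text
time_s: 3.1
ee_pos: [437.4, 320.4, 13.9]
ee_rot: [-179.9, 0.0, -67.3]
force: [0.1, 0.4, -1.2]
gripper_width: 46.8
pos [437.4 320.4  13.9] rot [-179.9    0.   -67.3] instand [-162.3  333.5] t 3.1 F [ 0.1  0.4 -1.2] w 46.8
shift [-0.0022, -0.0003, -0.0461] roll -0.03
```

```bash
python3 -m pendant '[{"xyz":[0,0,0],"roll":0,"jaw":0.75},{"xyz":[0,0,0],"roll":0,"jaw":0.75},{"xyz":[0,0,0],"roll":0,"jaw":0.75},{"xyz":[0,0,0],"roll":0,"jaw":0.75},{"xyz":[0,0,-0.03],"roll":0,"jaw":0.75},{"xyz":[0,0,-0.07],"roll":0,"jaw":0.75},{"xyz":[0,0,-0.11],"roll":0,"jaw":0.75},{"xyz":[0,0,-0.14],"roll":0,"jaw":0.75}]' 20
python3 - <<'E'
from h import *
go(*stand(-80,-12),155,-100.5)
t,D=env.grab_frame("top"); cv2.imwrite("pics/t2.png",crop("",t,100,130,110,90,6))
s,Ds=env.grab_frame("scene"); cv2.imwrite("pics/s2.png",crop("",s,290,90,120,110,5))
E
```

```text
time_s: 4.1
ee_pos: [436.6, 320.0, 154.4]
ee_rot: [-179.9, 0.0, -67.3]
force: [-0.5, 0.1, -2.3]
gripper_width: 40.1
pos [436.6 320.  154.4] rot [-179.9    0.   -67.3] instand [-163.  333.] t 4.1 F [-0.5  0.1 -2.3] w 40.1
shift [0.3341, 0.1193, -0.0007] roll 33.17
```

View pics/s2.png

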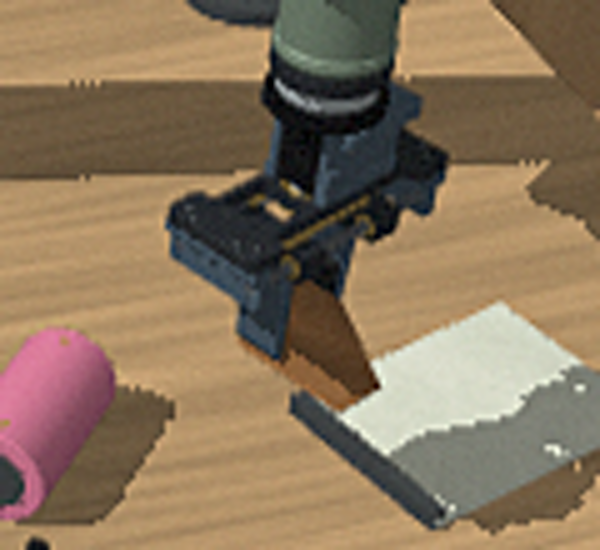

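```bash
python3 -m pendant '[{"xyz":[0.03,0.011,-0.01],"roll":2,"jaw":0.75},{"xyz":[0.08,0.029,-0.01],"roll":7,"jaw":0.75},{"xyz":[0.135,0.048,-0.01],"roll":13,"jaw":0.75},{"xyz":[0.19,0.068,-0.01],"roll":19,"jaw":0.75},{"xyz":[0.245,0.088,-0.01],"roll":25,"jaw":0.75},{"xyz":[0.295,0.106,-0.01],"roll":30,"jaw":0.75},{"xyz":[0.325,0.116,-0.005],"roll":33,"jaw":0.75},{"xyz":[0.334,0.119,0],"roll":33.2,"jaw":0.75}]'
python3 -c "
from h import *
go(*stand(-80,-12),62,-100.5)"
```

```text
time_s: 5.2
ee_pos: [454.6, -35.5, 151.4]
ee_rot: [179.9, -0.0, -100.7]
force: [-0.1, -0.3, -1.4]
gripper_width: 39.9
pos [454.6 -35.5 151.4] rot [ 179.9   -0.  -100.7] instand [-80.5 -13.3] t 5.2 F [-0.1 -0.3 -1.4] w 39.9
shift [-0.0013, -0.0008, 0.0893] roll -0.18
```

```bash
python3 -m pendant '[{"xyz":[-0.0013,-0.0008,0.02],"roll":-0.2,"jaw":0.75},{"xyz":[-0.0013,-0.0008,0.045],"roll":-0.2,"jaw":0.75},{"xyz":[-0.0013,-0.0008,0.065],"roll":-0.2,"jaw":0.75},{"xyz":[-0.0013,-0.0008,0.08],"roll":-0.2,"jaw":0.75},{"xyz":[-0.0013,-0.0008,0.086],"roll":-0.2,"jaw":0.75},{"xyz":[-0.0013,-0.0008,0.088],"roll":-0.2,"jaw":0.75},{"xyz":[-0.0013,-0.0008,0.088],"roll":-0.2,"jaw":0.75},{"xyz":[-0.0013,-0.0008,0.088],"roll":-0.2,"jaw":0.75}]'
python3 - <<'E'
from h import *
go(*stand(-80,-12),60,-100.5)
s,Ds=env.grab_frame("scene"); t,D=env.grab_frame("top")
cv2.imwrite("pics/p3.png",np.hstack([crop("",s,205,165,110,110,4)[:,:400],crop("",t,205,105,100,110,4)]))
C=cloud("scene",Ds)
E
```

```text
time_s: 6.2
ee_pos: [457.0, -32.9, 65.4]
ee_rot: [-179.9, 0.0, -100.3]
force: [-0.2, -0.2, -1.8]
gripper_width: 39.6
pos [457.  -32.9  65.4] rot [-179.9    0.  -100.3] instand [-78.6 -10.3] t 6.2 F [-0.2 -0.2 -1.8] w 39.6
shift [0.0017, 0.0014, 0.0054] roll 0.17
```

View pics/p3.png

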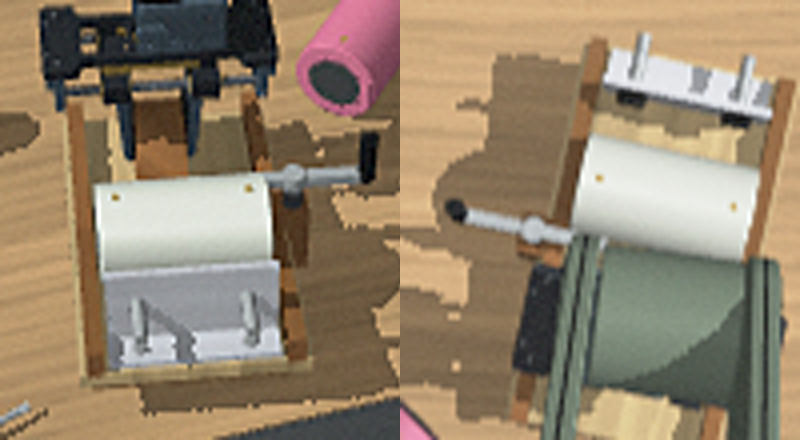

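```bash
python3 -m pendant '[{"xyz":[0,0.001,0.004],"roll":0,"jaw":0.75},{"xyz":[0,0.001,0.006],"roll":0,"jaw":0.75},{"xyz":[0,0.001,0.007],"roll":0,"jaw":0.75},{"xyz":[0,0.001,0.0075],"roll":0,"jaw":0.75},{"xyz":[0,0.001,0.008],"roll":0,"jaw":0.75},{"xyz":[0,0.001,0.008],"roll":0,"jaw":0.75},{"xyz":[0,0.001,0.008],"roll":0,"jaw":0.75},{"xyz":[0,0.001,0.008],"roll":0,"jaw":0.75}]'
python3 -c "
from h import *
go(*stand(-80,-12),60,-100.5)"
```

```text
time_s: 7.3
ee_pos: [455.5, -32.8, 57.1]
ee_rot: [180.0, -0.0, -100.3]
force: [-3.7, -0.6, 4.7]
gripper_width: 39.5
pos [455.5 -32.8  57.1] rot [ 180.    -0.  -100.3] instand [-80.1 -10.5] t 7.3 F [-3.7 -0.6  4.7] w 39.5
shift [0.0015, -0.0001, -0.0029] roll 0.17
```

```bash
python3 -m pendant '[{"xyz":[0,0,-0.002],"roll":0,"jaw":0.65},{"xyz":[0,0,-0.002],"roll":0,"jaw":0.45},{"xyz":[0,0,-0.002],"roll":0,"jaw":0.4},{"xyz":[0,0,-0.002],"roll":0,"jaw":0.4},{"xyz":[0,0,-0.002],"roll":0,"jaw":0.4},{"xyz":[0,0,-0.03],"roll":0,"jaw":0.4},{"xyz":[0,0,-0.06],"roll":0,"jaw":0.4},{"xyz":[0,0.06,-0.09],"roll":0,"jaw":0.6}]'
python3 -m pendant '[{"xyz":[0,0.05,0],"roll":0,"jaw":1},{"xyz":[0,0.05,0],"roll":0,"jaw":1},{"xyz":[0,0.05,0],"roll":0,"jaw":1},{"xyz":[0,0.05,0],"roll":0,"jaw":1},{"xyz":[0,0.05,0],"roll":0,"jaw":1},{"xyz":[0,0.05,0],"roll":0,"jaw":1},{"xyz":[0,0.05,0],"roll":0,"jaw":1},{"xyz":[0,0.05,0],"roll":0,"jaw":1}]' 20
python3 - <<'E'
from h import *
go(*stand(-130,-10),60,-100.5)
t,D=env.grab_frame("top");s,Ds=env.grab_frame("scene")
cv2.imwrite("pics/p4.png",np.hstack([crop("",s,205,165,100,110,4),crop("",t,205,105,100,110,4)]))
for n,d,im in(("top",D,t),("scene",Ds,s)):
    C=cloud(n,d); q=np.stack([(C[...,:2]-O)@[np.cos(np.radians(YS)),np.sin(np.radians(YS))],(C[...,:2]-O)@[-np.sin(np.radians(YS)),np.cos(np.radians(YS))]],-1)
    h=C[...,2]-45-.105*q[...,0]
    m=(d>0)&(abs(q[...,1])<60)&(q[...,0]>-150)&(q[...,0]<0)&(h>35)&(h<55)
    p=q[m]; print(n,m.sum(),h[m].mean() if m.any() else 0); 
    if m.sum()>5: print(cv2.minAreaRect(p.astype(np.float32)),np.percentile(p,[2,50,98],axis=0).round(1).tolist())
E
```

```text
time_s: 8.3
ee_pos: [403.6, -23.1, 146.2]
ee_rot: [-179.8, 0.0, -100.4]
force: [-1.1, 0.7, 0.9]
gripper_width: 47.6
time_s: 9.3
ee_pos: [351.5, -13.8, 144.8]
ee_rot: [180.0, -0.0, -100.3]
force: [1.0, -0.7, 0.9]
gripper_width: 0.5
pos [351.5 -13.8 144.8] rot [ 180.    -0.  -100.3] instand [-185.9  -10.8] t 9.3 F [ 1.  -0.7  0.9] w 0.5
shift [-0.0006, -0.0559, 0.0848] roll 0.17
top 342 44.74035195421475
((-55.04463577270508, 1.2897224426269531), (117.98876953125, 103.32418823242188), 89.63292694091797) [[-105.2, -46.3], [-68.4, -5.7], [-3.8, 56.0]]
scene 170 43.49879833462807
((-72.99279022216797, -8.411954879760742), (65.0808334350586, 39.91437911987305), 0.4333740472793579) [[-100.3, -27.3], [-69.0, -7.5], [-44.3, 11.1]]
```

View pics/p4.png

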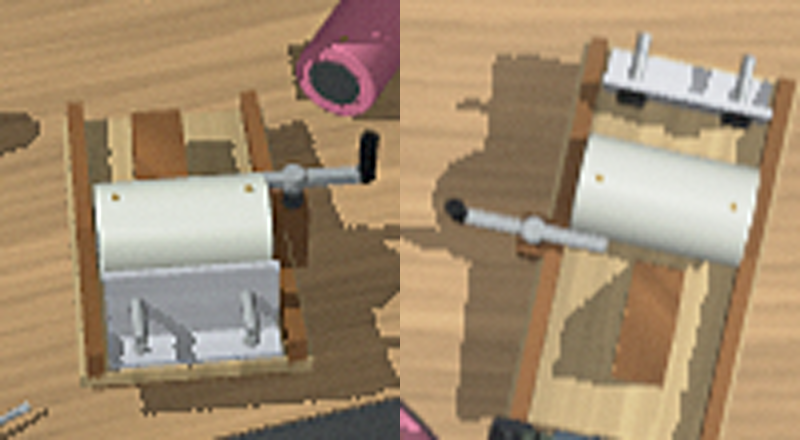

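Run:
```python
from h import *
t=cv2.imread("pics/top0.png");D=np.load("pics/top0.npy");C=cloud("top",D)
a=np.radians(YS);X=(C[...,:2]-O)@[np.cos(a),np.sin(a)];Y=(C[...,:2]-O)@[-np.sin(a),np.cos(a)];h=C[...,2]-45-.105*X
hsv=cv2.cvtColor(t,cv2.COLOR_BGR2HSV)
roi=(abs(Y)<62)&(X>60)&(X<140)&(D>0)
bk=roi&(hsv[...,2]<75)
for s in(1,-1):
    m=bk&(Y*s>0); print("black",s,m.sum(),X[m].min().round(1),np.median(X[m]).round(1),X[m].max().round(1),np.median(Y[m]).round(1),np.sort(h[m]).round(0)[::max(1,m.sum()//8)])
    v,u=np.nonzero(m); print(sorted(zip(v.tolist(),u.tolist()))[-6:], [instand(onz("top",u.mean(),v.max()+.5,45+.105*100+38+k)).round(1).tolist() for k in(0,7)])
pl=roi&(h>56)&(h<80)&(hsv[...,1]<60); print("plate top",pl.sum(),np.percentile(X[pl],[1,10,50,90]).round(1),np.median(h[pl]))
f=roi.copy(); f=(abs(Y)<60)&(X>-20)&(X<80)&(hsv[...,1]<45)&(hsv[...,2]>140)&(h>50)&(h<85)
x,z=X[f],C[f][:,2]; s=np.linalg.lstsq(np.c_[x,np.ones(len(x))],x**2+(z)**2-0,rcond=None)[0] if 0 else None
from scipy.optimize import least_squares
r=least_squares(lambda p:np.hypot(x-p[0],z-p[1])-38,[30,86],loss="soft_l1"); print("former",r.x,len(x))
go(*stand(-80,-10),120,-100.5)
```

```text
black 1 24 95.0 99.9 104.2 39.8 [36. 41. 45. 45. 47. 48. 48. 51.]
[(130, 262), (130, 263), (130, 264), (130, 265), (131, 264), (131, 265)] [[94.3, 38.6], [92.8, 38.5]]
black -1 23 94.6 100.2 105.2 -38.4 [33. 38. 42. 44. 47. 48. 48. 48. 49. 50. 51. 53.]
[(135, 291), (135, 292), (136, 288), (136, 289), (136, 290), (136, 291)] [[96.2, -40.8], [94.7, -40.5]]
plate top 115 [ 60.1  62.3 103.8 107.1] 64.13723044879603
former [30.98962754 85.141981  ] 944
pos [351.4 -13.8 144.9] rot [-180.    -0.  -100.3] instand [-185.9  -10.7] t 9.4 F [ 0.4 -0.1  0.4] w 0.4
shift [-0.0004, -0.1059, 0.0249] roll 0.17
```

```bash
python3 -m pendant '[{"xyz":[0,-0.03,0],"roll":0,"jaw":0.4},{"xyz":[0,-0.06,0],"roll":0.1,"jaw":0.4},{"xyz":[0,-0.085,0],"roll":0.2,"jaw":0.4},{"xyz":[-0.0005,-0.1,0],"roll":0.2,"jaw":0.4},{"xyz":[-0.0005,-0.106,0.01],"roll":0.2,"jaw":0.4},{"xyz":[-0.0005,-0.106,0.025],"roll":0.2,"jaw":0.4},{"xyz":[-0.0005,-0.106,0.025],"roll":0.2,"jaw":0.4},{"xyz":[-0.0005,-0.106,0.025],"roll":0.2,"jaw":0.4}]' 20
python3 -c "
from h import *
go(*stand(-80,-10.3),49,-100.5)"
```

```text
time_s: 10.4
ee_pos: [455.5, -32.2, 120.0]
ee_rot: [180.0, -0.0, -100.5]
force: [-0.1, 0.7, -0.2]
gripper_width: 54.4
pos [455.5 -32.2 120. ] rot [ 180.    -0.  -100.5] instand [-80.3  -9.9] t 10.4 F [-0.1  0.7 -0.2] w 54.4
shift [0.0004, -0.0003, 0.071] roll -0.03
```

```bash
python3 -m pendant '[{"xyz":[0,0,0.03],"roll":0,"jaw":0.4},{"xyz":[0,0,0.055],"roll":0,"jaw":0.4},{"xyz":[0,0,0.066],"roll":0,"jaw":0.4},{"xyz":[0,0,0.071],"roll":0,"jaw":0.4},{"xyz":[0,0,0.071],"roll":0,"jaw":0.45},{"xyz":[0,0,0.071],"roll":0,"jaw":0.5},{"xyz":[0,0,0.071],"roll":0,"jaw":0.55},{"xyz":[0,0,0.071],"roll":0,"jaw":0.6}]' 15
python3 -m pendant '[{"xyz":[0,0,0],"roll":0,"jaw":0.7},{"xyz":[0,0,0],"roll":0,"jaw":0.75},{"xyz":[0,0,0],"roll":0,"jaw":0.75},{"xyz":[0,0,0],"roll":0,"jaw":0.75},{"xyz":[0,0,0],"roll":0,"jaw":0.75},{"xyz":[0,0,0],"roll":0,"jaw":0.75},{"xyz":[0,0,0],"roll":0,"jaw":0.75},{"xyz":[0,0,0],"roll":0,"jaw":0.75}]' 20
python3 -c "
from h import *
go(*stand(-65,-10.3),49+15*.105,-100.5)"
```

```text
time_s: 11.4
ee_pos: [456.2, -32.4, 49.4]
ee_rot: [-179.9, -0.0, -100.5]
force: [-0.4, -0.3, 2.0]
gripper_width: 39.8
time_s: 12.4
ee_pos: [456.1, -32.4, 49.4]
ee_rot: [-179.9, -0.0, -100.5]
force: [-1.1, -0.1, 5.9]
gripper_width: 40.6
pos [456.1 -32.4  49.4] rot [-179.9   -0.  -100.5] instand [-79.6 -10. ] t 12.4 F [-1.1 -0.1  5.9] w 40.6
shift [0.0003, -0.0146, -0.0012] roll -0.03
```

```bash
python3 -m pendant '[{"xyz":[0,0,-0.0005],"roll":0,"jaw":0.75},{"xyz":[0,0,-0.0005],"roll":0,"jaw":0.75},{"xyz":[0,0,-0.0005],"roll":0,"jaw":0.75},{"xyz":[0,0,-0.0005],"roll":0,"jaw":0.75},{"xyz":[0,0,-0.0005],"roll":0,"jaw":0.75},{"xyz":[0,0,-0.0005],"roll":0,"jaw":0.75},{"xyz":[0,0,-0.0005],"roll":0,"jaw":0.75},{"xyz":[0,0,-0.0005],"roll":0,"jaw":0.75}]'
python3 -m pendant '[{"xyz":[0,-0.001,-0.0003],"roll":0,"jaw":0.75},{"xyz":[0,-0.0035,-0.0005],"roll":0,"jaw":0.75},{"xyz":[0,-0.006,-0.0007],"roll":0,"jaw":0.75},{"xyz":[0,-0.0085,-0.001],"roll":0,"jaw":0.75},{"xyz":[0,-0.011,-0.0013],"roll":0,"jaw":0.75},{"xyz":[0,-0.0135,-0.0015],"roll":0,"jaw":0.75},{"xyz":[0,-0.015,-0.0016],"roll":0,"jaw":0.75},{"xyz":[0,-0.015,-0.0016],"roll":0,"jaw":0.75}]'
python3 -c "
from h import *
go(*stand(-50,-10.3),49+30*.105,-100.5)"
```

```text
time_s: 13.4
ee_pos: [455.9, -32.3, 49.4]
ee_rot: [-180.0, -0.0, -100.5]
force: [1.7, -0.2, 0.4]
gripper_width: 39.9
time_s: 14.4
ee_pos: [471.0, -35.1, 51.0]
ee_rot: [-180.0, -0.0, -100.5]
force: [-0.5, 0.5, -0.5]
gripper_width: 40.1
pos [471.  -35.1  51. ] rot [-180.    -0.  -100.5] instand [-64.5  -9.9] t 14.4 F [-0.5  0.5 -0.5] w 40.1
shift [0.0003, -0.0145, -0.0012] roll -0.03
```

```bash
python3 -m pendant '[{"xyz":[0,-0.002,-0.0002],"roll":0,"jaw":0.75},{"xyz":[0,-0.004,-0.0004],"roll":0,"jaw":0.75},{"xyz":[0,-0.006,-0.0006],"roll":0,"jaw":0.75},{"xyz":[0,-0.008,-0.0008],"roll":0,"jaw":0.75},{"xyz":[0,-0.01,-0.001],"roll":0,"jaw":0.75},{"xyz":[0,-0.012,-0.0013],"roll":0,"jaw":0.75},{"xyz":[0,-0.0135,-0.0014],"roll":0,"jaw":0.75},{"xyz":[0,-0.0145,-0.0015],"roll":0,"jaw":0.75}]'
python3 - <<'E'
from h import *
go(*stand(-40,-10.3),49+40*.105,-100.5)
t,D=env.grab_frame("top"); np.save("pics/t5.npy",D); cv2.imwrite("pics/t5.png",t)
C=cloud("top",D);a=np.radians(YS);X=(C[...,:2]-O)@[np.cos(a),np.sin(a)];Y=(C[...,:2]-O)@[-np.sin(a),np.cos(a)]
hsv=cv2.cvtColor(t,cv2.COLOR_BGR2HSV)
from scipy.optimize import least_squares
f=(abs(Y)<60)&(X>10)&(X<90)&(hsv[...,1]<45)&(hsv[...,2]>140)&(C[...,2]>100)&(C[...,2]<135)
x,z=X[f],C[f][:,2]
r=least_squares(lambda p:np.hypot(x-p[0],z-p[1])-38,[30,86],loss="soft_l1"); print("former",r.x,len(x))
E
```

```text
time_s: 15.4
ee_pos: [484.7, -37.7, 52.5]
ee_rot: [180.0, -0.0, -100.5]
force: [-1.3, 0.0, 0.3]
gripper_width: 39.7
pos [484.7 -37.7  52.5] rot [ 180.    -0.  -100.5] instand [-50.5  -9.9] t 15.4 F [-1.3  0.   0.3] w 39.7
shift [0.0003, -0.0105, -0.0007] roll -0.03
former [31.08667934 84.92478126] 508
```

```bash
cat > fm.py <<'E'
from h import *
from scipy.optimize import least_squares
def former():
    t,D=env.grab_frame("top"); C=cloud("top",D);a=np.radians(YS);X=(C[...,:2]-O)@[np.cos(a),np.sin(a)];Y=(C[...,:2]-O)@[-np.sin(a),np.cos(a)]
    hsv=cv2.cvtColor(t,cv2.COLOR_BGR2HSV)
    f=(abs(Y)<60)&(X>10)&(X<93)&(hsv[...,1]<45)&(hsv[...,2]>140)&(C[...,2]>102)&(C[...,2]<138)
    for k in range(2):
        x,z=X[f],C[f][:,2]
        r=least_squares(lambda p:np.hypot(x-p[0],z-p[1])-38,[40,86],loss="soft_l1"); f=f&(X<r.x[0]+30)
    print("former",r.x.round(2),len(x)); return t
if __name__=="__main__":
    former(); go(*stand(-30,-10.3),49+50*.105,-100.5)
E
python3 -m pendant '[{"xyz":[0,-0.001,-0.0001],"roll":0,"jaw":0.75},{"xyz":[0,-0.002,-0.0002],"roll":0,"jaw":0.75},{"xyz":[0,-0.003,-0.0003],"roll":0,"jaw":0.75},{"xyz":[0,-0.004,-0.0004],"roll":0,"jaw":0.75},{"xyz":[0,-0.005,-0.0005],"roll":0,"jaw":0.75},{"xyz":[0,-0.006,-0.0006],"roll":0,"jaw":0.75},{"xyz":[0,-0.007,-0.0007],"roll":0,"jaw":0.75},{"xyz":[0,-0.008,-0.0008],"roll":0,"jaw":0.75}]'
python3 fm.py
```

```text
time_s: 16.45
ee_pos: [492.7, -39.2, 53.3]
ee_rot: [-180.0, -0.0, -100.5]
force: [-3.8, 0.8, 2.9]
gripper_width: 40.1
former [37.51 86.23] 410
pos [493.  -39.2  53.3] rot [-180.    -0.  -100.5] instand [-42.1 -10. ] t 16.5 F [-0.6  0.7  1.1] w 39.8
shift [0.0003, -0.0121, -0.0009] roll -0.03
```

```bash
python3 -m pendant '[{"xyz":[0,-0.0015,-0.0002],"roll":0,"jaw":0.75},{"xyz":[0,-0.003,-0.0004],"roll":0,"jaw":0.75},{"xyz":[0,-0.0045,-0.0006],"roll":0,"jaw":0.75},{"xyz":[0,-0.006,-0.0008],"roll":0,"jaw":0.75},{"xyz":[0,-0.0075,-0.0009],"roll":0,"jaw":0.75},{"xyz":[0,-0.009,-0.0011],"roll":0,"jaw":0.75},{"xyz":[0,-0.0105,-0.0013],"roll":0,"jaw":0.75},{"xyz":[0,-0.012,-0.0014],"roll":0,"jaw":0.75}]'
python3 fm.py
```

```text
time_s: 17.5
ee_pos: [504.8, -41.4, 54.7]
ee_rot: [-180.0, -0.0, -100.5]
force: [-0.5, -0.1, -1.6]
gripper_width: 40.2
former [49.63 87.53] 352
pos [505.  -41.4  54.7] rot [-180.    -0.  -100.5] instand [-29.9  -9.9] t 17.55 F [ 0.2  0.4 -1.7] w 40.1
shift [0.0004, 0.0001, 0.0005] roll -0.03
```

```bash
python3 -m pendant '[{"xyz":[0,-0.0004,0.0001],"roll":0,"jaw":0.75},{"xyz":[0,-0.0008,0.0],"roll":0,"jaw":0.75},{"xyz":[0,-0.0012,0],"roll":0,"jaw":0.75},{"xyz":[0,-0.0016,-0.0001],"roll":0,"jaw":0.75},{"xyz":[0,-0.002,-0.0001],"roll":0,"jaw":0.75},{"xyz":[0,-0.0024,-0.0002],"roll":0,"jaw":0.75},{"xyz":[0,-0.0027,-0.0002],"roll":0,"jaw":0.75},{"xyz":[0,-0.003,-0.0002],"roll":0,"jaw":0.75}]' 10
python3 -m pendant '[{"xyz":[0,-0.0002,0],"roll":0,"jaw":0.75},{"xyz":[0,-0.0004,0],"roll":0,"jaw":0.75},{"xyz":[0,-0.0006,-0.0001],"roll":0,"jaw":0.75},{"xyz":[0,-0.0008,-0.0001],"roll":0,"jaw":0.75},{"xyz":[0,-0.001,-0.0001],"roll":0,"jaw":0.75},{"xyz":[0,-0.001,-0.0001],"roll":0,"jaw":0.75},{"xyz":[0,-0.001,-0.0001],"roll":0,"jaw":0.75},{"xyz":[0,-0.001,-0.0001],"roll":0,"jaw":0.75}]'
python3 fm.py
```

```text
time_s: 18.55
ee_pos: [507.3, -41.9, 54.9]
ee_rot: [180.0, -0.0, -100.5]
force: [-2.1, -0.5, 0.0]
gripper_width: 40.1
time_s: 19.55
ee_pos: [508.3, -42.1, 55.0]
ee_rot: [180.0, -0.0, -100.5]
force: [-3.4, 0.0, 1.2]
gripper_width: 39.6
former [53.69 87.7 ] 335
pos [508.3 -42.   55. ] rot [ 180.    -0.  -100.5] instand [-26.5  -9.9] t 19.6 F [-1.8  0.7  1.3] w 39.7
shift [0.0004, 0.0035, 0.0008] roll -0.03
```

```bash
python3 -m pendant '[{"xyz":[0,-0.0002,0],"roll":0,"jaw":0.75},{"xyz":[0,-0.0004,0],"roll":0,"jaw":0.75},{"xyz":[0,-0.0006,0],"roll":0,"jaw":0.75},{"xyz":[0,-0.0008,-0.0001],"roll":0,"jaw":0.75},{"xyz":[0,-0.0008,-0.0001],"roll":0,"jaw":0.75},{"xyz":[0,-0.0008,-0.0001],"roll":0,"jaw":0.75},{"xyz":[0,-0.0008,-0.0001],"roll":0,"jaw":0.75},{"xyz":[0,-0.0008,-0.0001],"roll":0,"jaw":0.75}]'
python3 fm.py
```

```text
time_s: 20.6
ee_pos: [509.5, -42.3, 55.1]
ee_rot: [-180.0, -0.0, -100.5]
force: [-1.4, 0.0, -0.0]
gripper_width: 39.7
former [54.28 88.11] 329
pos [509.5 -42.3  55.1] rot [-180.    -0.  -100.5] instand [-25.3  -9.9] t 20.65 F [-1.1  1.2 -0.2] w 39.8
shift [0.0004, 0.0047, 0.0008] roll -0.03
```

```bash
python3 -m pendant '[{"xyz":[0,-0.0002,0],"roll":0,"jaw":0.75},{"xyz":[0,-0.0004,0],"roll":0,"jaw":0.75},{"xyz":[0,-0.0006,0],"roll":0,"jaw":0.75},{"xyz":[0,-0.0008,-0.0001],"roll":0,"jaw":0.75},{"xyz":[0,-0.0008,-0.0001],"roll":0,"jaw":0.75},{"xyz":[0,-0.0008,-0.0001],"roll":0,"jaw":0.75},{"xyz":[0,-0.0008,-0.0001],"roll":0,"jaw":0.75},{"xyz":[0,-0.0008,-0.0001],"roll":0,"jaw":0.75}]'
python3 -c "
from fm import *
t=former(); go(0,0,0,-100.5); cv2.imwrite('pics/t8.png',crop('',t,240,105,75,60,8))"
```

```text
time_s: 21.65
ee_pos: [509.8, -42.3, 55.2]
ee_rot: [180.0, -0.0, -100.5]
force: [-3.0, 1.0, 2.4]
gripper_width: 40.0
former [54.17 88.41] 322
pos [509.9 -42.4  55.2] rot [ 180.    -0.  -100.5] instand [-24.9 -10. ] t 21.7 F [-2.1  0.3  0.7] w 40.2
shift [0.0515, 0.509, 0.0553] roll -0.03
```

View pics/t8.png

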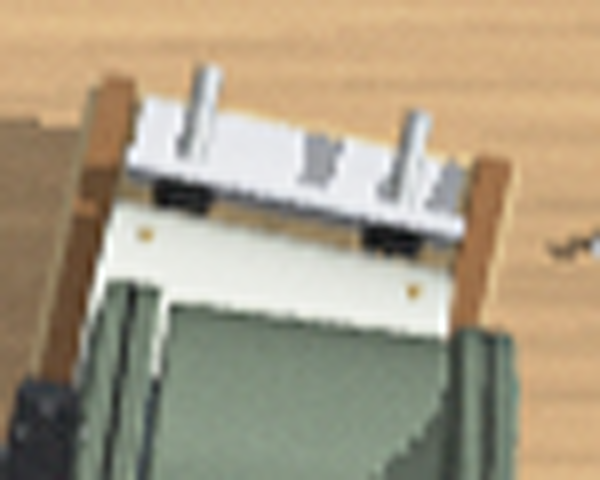

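```bash
python3 -m pendant '[{"xyz":[0,-0.0002,0],"roll":0,"jaw":0.75},{"xyz":[0,-0.0004,0],"roll":0,"jaw":0.75},{"xyz":[0,-0.0006,0],"roll":0,"jaw":0.75},{"xyz":[0,-0.0006,-0.0001],"roll":0,"jaw":0.75},{"xyz":[0,-0.0006,-0.0001],"roll":0,"jaw":0.75},{"xyz":[0,-0.0006,-0.0001],"roll":0,"jaw":0.75},{"xyz":[0,-0.0006,-0.0001],"roll":0,"jaw":0.75},{"xyz":[0,-0.0006,-0.0001],"roll":0,"jaw":0.75}]'
python3 fm.py
```

```text
time_s: 22.7
ee_pos: [510.9, -42.5, 55.3]
ee_rot: [-180.0, -0.0, -100.5]
force: [-0.1, 0.2, -2.0]
gripper_width: 40.1
former [56.32 87.71] 329
pos [510.9 -42.5  55.3] rot [-180.    -0.  -100.5] instand [-23.9  -9.9] t 22.75 F [ 0.5 -0.3 -2. ] w 40.0
shift [0.0004, 0.0061, 0.001] roll -0.03
```

```bash
python3 -m pendant '[{"xyz":[0,-0.0002,0.0001],"roll":0,"jaw":0.75},{"xyz":[0,-0.0004,0.0001],"roll":0,"jaw":0.75},{"xyz":[0,-0.0006,0.0001],"roll":0,"jaw":0.75},{"xyz":[0,-0.0006,0.0001],"roll":0,"jaw":0.75},{"xyz":[0,-0.0006,0.0001],"roll":0,"jaw":0.75},{"xyz":[0,-0.0006,0.0001],"roll":0,"jaw":0.75},{"xyz":[0,-0.0006,0.0001],"roll":0,"jaw":0.75},{"xyz":[0,-0.0006,0.0001],"roll":0,"jaw":0.75}]'
python3 fm.py
```

```text
time_s: 23.75
ee_pos: [510.9, -42.5, 55.2]
ee_rot: [180.0, -0.0, -100.5]
force: [-3.8, 0.7, 4.1]
gripper_width: 40.4
former [55.96 88.23] 316
pos [510.9 -42.5  55.2] rot [ 180.    -0.  -100.5] instand [-23.9 -10. ] t 23.8 F [-4.   1.9  3.9] w 40.0
shift [0.0003, 0.0061, 0.001] roll -0.03
```

```bash
python3 -m pendant '[{"xyz":[0,-0.0001,-0.0001],"roll":0,"jaw":0.75},{"xyz":[0,-0.0003,-0.0002],"roll":0,"jaw":0.75},{"xyz":[0,-0.0005,-0.0002],"roll":0,"jaw":0.75},{"xyz":[0,-0.0005,-0.0002],"roll":0,"jaw":0.75},{"xyz":[0,-0.0005,-0.0002],"roll":0,"jaw":0.75},{"xyz":[0,-0.0005,-0.0002],"roll":0,"jaw":0.75},{"xyz":[0,-0.0005,-0.0002],"roll":0,"jaw":0.75},{"xyz":[0,-0.0005,-0.0002],"roll":0,"jaw":0.75}]'
python3 fm.py
```

```text
time_s: 24.8
ee_pos: [511.5, -42.7, 55.3]
ee_rot: [180.0, -0.0, -100.5]
force: [-4.3, 0.7, 2.3]
gripper_width: 39.7
former [ 95.72 150.43] 367
pos [511.5 -42.7  55.3] rot [ 180.    -0.  -100.5] instand [-23.3 -10. ] t 24.85 F [-4.   1.   1.7] w 39.7
shift [0.0003, 0.0067, 0.0011] roll -0.03
```

```bash
sed -i 's/X<93/X<85/; s/\[40,86\]/[54,88]/' fm.py; python3 -m pendant '[{"xyz":[0,-0.0001,0],"roll":0,"jaw":0.75},{"xyz":[0,-0.0003,0],"roll":0,"jaw":0.75},{"xyz":[0,-0.0005,-0.0001],"roll":0,"jaw":0.75},{"xyz":[0,-0.0005,-0.0001],"roll":0,"jaw":0.75},{"xyz":[0,-0.0005,-0.0001],"roll":0,"jaw":0.75},{"xyz":[0,-0.0005,-0.0001],"roll":0,"jaw":0.75},{"xyz":[0,-0.0005,-0.0001],"roll":0,"jaw":0.75},{"xyz":[0,-0.0005,-0.0001],"roll":0,"jaw":0.75}]'
python3 fm.py
```

```text
time_s: 25.85
ee_pos: [511.5, -42.7, 55.4]
ee_rot: [179.9, -0.0, -100.5]
force: [-5.5, 1.2, 1.9]
gripper_width: 40.0
former [56.58 88.09] 289
pos [511.5 -42.7  55.4] rot [ 179.9   -0.  -100.5] instand [-23.2 -10. ] t 25.9 F [-5.7  1.3  2.7] w 40.0
shift [0.0003, 0.0068, 0.0011] roll -0.03
```

```bash
python3 -m pendant '[{"xyz":[0,-0.0002,0],"roll":0,"jaw":0.75},{"xyz":[0,-0.0004,0],"roll":0,"jaw":0.75},{"xyz":[0,-0.0006,-0.0001],"roll":0,"jaw":0.75},{"xyz":[0,-0.0006,-0.0001],"roll":0,"jaw":0.75},{"xyz":[0,-0.0006,-0.0001],"roll":0,"jaw":0.75},{"xyz":[0,-0.0006,-0.0001],"roll":0,"jaw":0.75},{"xyz":[0,-0.0006,-0.0001],"roll":0,"jaw":0.75},{"xyz":[0,-0.0006,-0.0001],"roll":0,"jaw":0.75}]'
python3 fm.py
```

```text
time_s: 26.9
ee_pos: [511.5, -42.7, 55.3]
ee_rot: [179.9, -0.0, -100.5]
force: [-6.1, 0.7, 2.5]
gripper_width: 39.8
former [56.43 88.18] 287
pos [511.5 -42.7  55.3] rot [ 179.8   -0.  -100.5] instand [-23.3 -10. ] t 26.95 F [-6.8  1.1  3.3] w 39.8
shift [0.0003, 0.0067, 0.0011] roll -0.03
```

```bash
python3 -m pendant '[{"xyz":[0,-0.0002,-0.0001],"roll":0,"jaw":0.75},{"xyz":[0,-0.0004,-0.0001],"roll":0,"jaw":0.75},{"xyz":[0,-0.0006,-0.0002],"roll":0,"jaw":0.75},{"xyz":[0,-0.0008,-0.0002],"roll":0,"jaw":0.75},{"xyz":[0,-0.0008,-0.0002],"roll":0,"jaw":0.75},{"xyz":[0,-0.0008,-0.0002],"roll":0,"jaw":0.75},{"xyz":[0,-0.0008,-0.0002],"roll":0,"jaw":0.75},{"xyz":[0,-0.0008,-0.0002],"roll":0,"jaw":0.75}]' 14
python3 fm.py
```

```text
time_s: 27.95
ee_pos: [511.5, -42.7, 55.4]
ee_rot: [179.8, -0.0, -100.5]
force: [-8.3, 1.4, 3.7]
gripper_width: 40.0
former [57.35 87.76] 268
pos [511.5 -42.7  55.5] rot [ 179.8   -0.  -100.5] instand [-23.2 -10. ] t 28.0 F [-8.   1.9  4.5] w 39.7
shift [0.0003, 0.0068, 0.0012] roll -0.03
```

```bash
python3 -m pendant '[{"xyz":[0,-0.0002,-0.0001],"roll":0,"jaw":0.75},{"xyz":[0,-0.0004,-0.0002],"roll":0,"jaw":0.75},{"xyz":[0,-0.0006,-0.0003],"roll":0,"jaw":0.75},{"xyz":[0,-0.0006,-0.0003],"roll":0,"jaw":0.75},{"xyz":[0,-0.0006,-0.0003],"roll":0,"jaw":0.75},{"xyz":[0,-0.0006,-0.0003],"roll":0,"jaw":0.75},{"xyz":[0,-0.0006,-0.0003],"roll":0,"jaw":0.75},{"xyz":[0,-0.0006,-0.0003],"roll":0,"jaw":0.75}]' 18
python3 fm.py
```

```text
time_s: 29.0
ee_pos: [511.5, -42.7, 55.5]
ee_rot: [179.7, -0.0, -100.5]
force: [-8.3, 1.5, 3.9]
gripper_width: 39.7
former [56.37 88.31] 266
pos [511.5 -42.7  55.6] rot [ 179.7   -0.  -100.5] instand [-23.2 -10. ] t 29.05 F [-8.7  2.   2.7] w 40.2
shift [0.0003, 0.0068, 0.0013] roll -0.03
```

```bash
python3 -m pendant '[{"xyz":[0,-0.0002,-0.0001],"roll":0,"jaw":0.75},{"xyz":[0,-0.0004,-0.0002],"roll":0,"jaw":0.75},{"xyz":[0,-0.0006,-0.0002],"roll":0,"jaw":0.75},{"xyz":[0,-0.0006,-0.0002],"roll":0,"jaw":0.75},{"xyz":[0,-0.0006,-0.0002],"roll":0,"jaw":0.75},{"xyz":[0,-0.0006,-0.0002],"roll":0,"jaw":0.75},{"xyz":[0,-0.0006,-0.0002],"roll":0,"jaw":0.75},{"xyz":[0,-0.0006,-0.0002],"roll":0,"jaw":0.75}]' 18
python3 -c "
from fm import *
t=former(); s=env.grab_frame('scene')[0]; go(0,0,0,-100.5); cv2.imwrite('pics/t9.png',np.hstack([crop('',t,240,105,55,60,8)[:, :],crop('',s,215,200,45,60,8)]))"
```

```text
time_s: 30.05
ee_pos: [511.6, -42.7, 55.6]
ee_rot: [179.6, -0.0, -100.5]
force: [-10.1, 1.7, 3.7]
gripper_width: 39.8
former [56.37 88.24] 253
pos [511.6 -42.7  55.6] rot [ 179.6   -0.  -100.5] instand [-23.2 -10. ] t 30.15 F [-9.9  2.2  4.3] w 40.3
shift [0.0515, 0.5103, 0.0591] roll -0.04
```

View pics/t9.png

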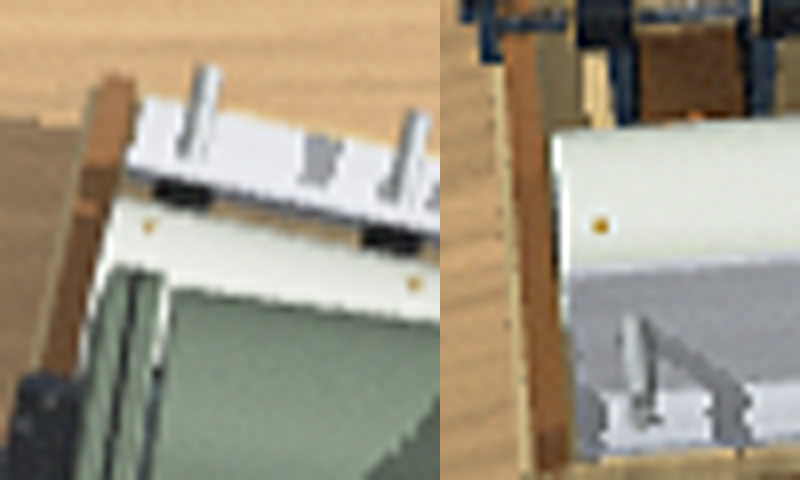

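```bash
python3 -m pendant '[{"xyz":[0,0,-0.0001],"roll":0,"jaw":0.75},{"xyz":[0,0,-0.0002],"roll":0,"jaw":0.75},{"xyz":[0,0,-0.0003],"roll":0,"jaw":0.75},{"xyz":[0,0,-0.0003],"roll":0,"jaw":0.75},{"xyz":[0,0,-0.0003],"roll":0,"jaw":0.75},{"xyz":[0,0,-0.0003],"roll":0,"jaw":0.75},{"xyz":[0,0,-0.0003],"roll":0,"jaw":0.75},{"xyz":[0,0,-0.0003],"roll":0,"jaw":0.75}]' 18
python3 fm.py
```

```text
time_s: 31.15
ee_pos: [511.6, -42.7, 55.7]
ee_rot: [179.6, -0.0, -100.5]
force: [-7.9, 2.7, 1.3]
gripper_width: 39.9
former [56.34 88.36] 255
pos [511.5 -42.7  55.6] rot [ 179.6   -0.  -100.5] instand [-23.2 -10. ] t 31.2 F [-8.3  1.2  2.2] w 39.9
shift [0.0003, 0.0068, 0.0014] roll -0.03
```

```bash
python3 -m pendant '[{"xyz":[0,-0.0002,-0.0001],"roll":0,"jaw":0.75},{"xyz":[0,-0.0004,-0.0002],"roll":0,"jaw":0.75},{"xyz":[0,-0.0006,-0.0003],"roll":0,"jaw":0.75},{"xyz":[0,-0.0006,-0.0003],"roll":0,"jaw":0.75},{"xyz":[0,-0.0006,-0.0003],"roll":0,"jaw":0.75},{"xyz":[0,-0.0006,-0.0003],"roll":0,"jaw":0.75},{"xyz":[0,-0.0006,-0.0003],"roll":0,"jaw":0.75},{"xyz":[0,-0.0006,-0.0003],"roll":0,"jaw":0.75}]' 18
python3 fm.py
```

```text
time_s: 32.2
ee_pos: [511.5, -42.7, 55.7]
ee_rot: [179.5, -0.0, -100.5]
force: [-9.8, 2.0, 1.3]
gripper_width: 39.7
former [56.02 88.3 ] 243
pos [511.6 -42.7  55.8] rot [ 179.5   -0.  -100.5] instand [-23.2 -10. ] t 32.25 F [-9.9  1.4  2. ] w 39.8
shift [0.0003, 0.0068, 0.0016] roll -0.03
```

```bash
python3 -m pendant '[{"xyz":[0,0.0006,0],"roll":0,"jaw":0.75},{"xyz":[0,0.0014,0],"roll":0,"jaw":0.75},{"xyz":[0,0.002,0],"roll":0,"jaw":0.65},{"xyz":[0,0.002,0],"roll":0,"jaw":0.5},{"xyz":[0,0.002,0],"roll":0,"jaw":0.48},{"xyz":[0,0.002,0],"roll":0,"jaw":0.48},{"xyz":[0,0.002,0],"roll":0,"jaw":0.48},{"xyz":[0,0.002,0],"roll":0,"jaw":0.48}]'
python3 fm.py
```

```text
time_s: 33.25
ee_pos: [513.6, -43.0, 57.0]
ee_rot: [-180.0, -0.0, -100.5]
force: [1.3, -0.3, 0.3]
gripper_width: 47.3
former [56.37 88.13] 263
pos [513.5 -43.   57. ] rot [-180.    -0.  -100.5] instand [-21.2 -10. ] t 33.3 F [-0.4  0.1 -0.5] w 47.6
shift [0.0003, 0.0088, 0.0027] roll -0.03
```

```bash
python3 -m pendant '[{"xyz":[0,0.001,-0.02],"roll":0,"jaw":0.48},{"xyz":[0,0.001,-0.05],"roll":0,"jaw":0.48},{"xyz":[0,0.001,-0.09],"roll":0,"jaw":0.48},{"xyz":[0,0.001,-0.13],"roll":0,"jaw":0.48},{"xyz":[-0.02,0.001,-0.14],"roll":-10,"jaw":0.48},{"xyz":[-0.05,0.001,-0.14],"roll":-20,"jaw":0.5},{"xyz":[-0.08,0.001,-0.14],"roll":-30,"jaw":0.5},{"xyz":[-0.11,-0.002,-0.14],"roll":-40,"jaw":0.5}]'
python3 - <<'E'
from fm import *
t=former(); s=env.grab_frame("scene")[0]
cv2.imwrite("pics/p10.png",np.hstack([crop("",t,205,105,100,110,4),crop("",s,205,165,100,110,4)]))
go(*stand(-13,148),170,-10.5); print(stand(-13,148))
E
```

```text
time_s: 34.3
ee_pos: [535.4, 65.7, 197.0]
ee_rot: [-180.0, -0.0, -60.2]
force: [0.2, 0.5, 0.4]
gripper_width: 45.7
former [57.53 87.63] 595
pos [536.   67.  196.7] rot [-179.9    0.   -60.3] instand [-19.2 102.3] t 34.4 F [ 0.6 -0.5  0.4] w 45.6
shift [-0.0309, -0.0342, 0.0268] roll -49.81
[550.38854397 110.79078815]
```

View pics/p10.png

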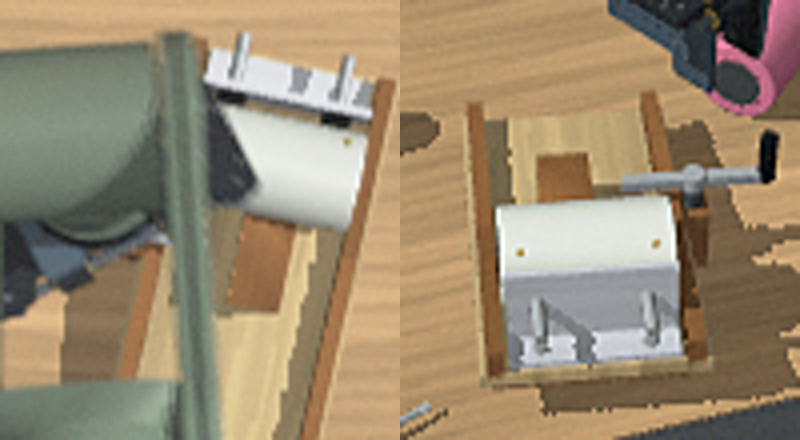

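```bash
python3 -m pendant '[{"xyz":[-0.01,-0.012,0],"roll":-10,"jaw":0.5},{"xyz":[-0.02,-0.022,0],"roll":-20,"jaw":0.5},{"xyz":[-0.0303,-0.0334,0.0],"roll":-30,"jaw":0.5},{"xyz":[-0.0303,-0.0334,0.01],"roll":-40,"jaw":0.5},{"xyz":[-0.0303,-0.0334,0.025],"roll":-49.8,"jaw":0.5},{"xyz":[-0.0303,-0.0334,0.03],"roll":-49.8,"jaw":0.5},{"xyz":[-0.0303,-0.0334,0.03],"roll":-49.8,"jaw":0.5},{"xyz":[-0.0303,-0.0334,0.03],"roll":-49.8,"jaw":0.5}]'
python3 - <<'E'
from h import *
go(550.3,109.8,101,-10.5)
s,D=env.grab_frame("scene"); C=cloud("scene",D)
# knob from scene view: dark pixels near predicted
u,v=proj("scene",[550.3,109.8,118]); print("pred px",u,v)
hsv=cv2.cvtColor(s,cv2.COLOR_BGR2HSV); m=np.zeros(s.shape[:2],bool); m[int(v)-12:int(v)+18,int(u)-12:int(u)+12]=1
m&=(hsv[...,2]<70)&(C[...,2]>85)&(C[...,2]<132); print(m.sum(), np.median(C[m],0).round(1), np.percentile(C[m],[5,95],axis=0).round(1))
cv2.imwrite("pics/k11.png",crop("",s,230,130,90,80,7))
E
```

```text
time_s: 35.4
ee_pos: [550.0, 107.4, 167.5]
ee_rot: [-180.0, -0.1, -10.8]
force: [-0.4, -0.2, -0.9]
gripper_width: 45.3
pos [550.  107.4 167.5] rot [-1.80e+02 -1.00e-01 -1.08e+01] instand [-12.8 144.6] t 35.4 F [-0.4 -0.2 -0.9] w 45.3
shift [-0.0002, -0.0024, 0.0665] roll -0.34
pred px 295.90794730523714 199.69880151569967
46 [560.4 108.6 113.6] [[553.  103.6  89.5]
 [564.8 114.4 128.7]]
```

View pics/k11.png

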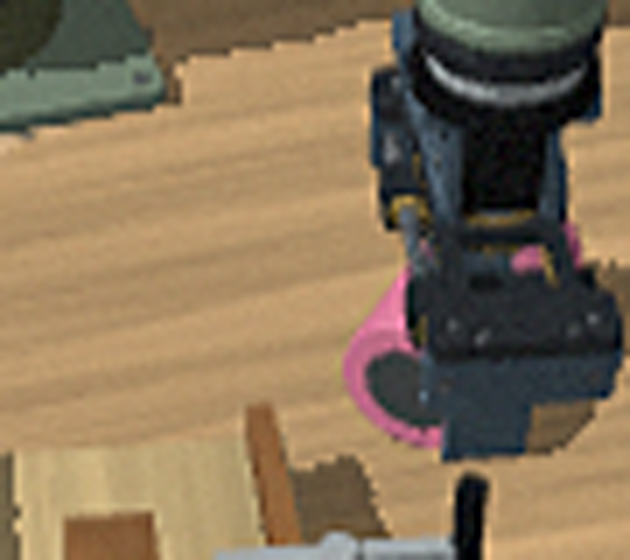

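```bash
python3 -m pendant '[{"xyz":[0.001,-0.002,0.02],"roll":-0.3,"jaw":0.5},{"xyz":[0.001,-0.002,0.04],"roll":-0.3,"jaw":0.5},{"xyz":[0.001,-0.002,0.058],"roll":-0.3,"jaw":0.5},{"xyz":[0.001,-0.002,0.0665],"roll":-0.3,"jaw":0.5},{"xyz":[0.001,-0.002,0.0665],"roll":-0.3,"jaw":0.6},{"xyz":[0.001,-0.002,0.0665],"roll":-0.3,"jaw":0.75},{"xyz":[0.001,-0.002,0.0665],"roll":-0.3,"jaw":0.9},{"xyz":[0.001,-0.002,0.0665],"roll":-0.3,"jaw":0.95}]' 15
python3 - <<'E'
from h import *
s=env.state();R=Ro.from_euler("xyz",s["ee_rot"],degrees=True)
go(550,110,101,-10.5)
k=instand(s["ee_pos"]); print(k)
r=np.hypot(k[0]+13,k[1]-91); print("r",r)
for th in np.radians(np.arange(0,81,10)):
    p=[-13+57*np.sin(th),91+57*np.cos(th)]; p0=[-13,148]
    d=stand(*p)-stand(*p0); print(round(np.degrees(th)),(R.inv().apply([*d,0])/1000).round(4).tolist())
E
```

```text
time_s: 36.45
ee_pos: [553.7, 109.1, 101.2]
ee_rot: [-180.0, -0.4, -10.4]
force: [5.4, -2.4, -1.9]
gripper_width: 13.3
pos [553.7 109.1 101.2] rot [-180.    -0.4  -10.4] instand [ -9.4 146.9] t 36.45 F [ 5.4 -2.4 -1.9] w 13.3
shift [-0.0038, -0.0002, 0.0001] roll 0.1
[ -9.42595676 146.91573187]
r 56.02983897271304
0 [0.0, 0.0, 0.0]
10 [0.0099, 0.0009, 0.0001]
20 [0.0195, 0.0035, 0.0001]
30 [0.0285, 0.0077, 0.0002]
40 [0.0366, 0.0134, 0.0002]
50 [0.0436, 0.0204, 0.0003]
60 [0.0493, 0.0286, 0.0003]
70 [0.0535, 0.0376, 0.0003]
80 [0.0561, 0.0472, 0.0003]
```

```bash
python3 -m pendant '[{"xyz":[0.0075,0.0002,0],"roll":5,"jaw":0.95},{"xyz":[0.0172,0.0019,0],"roll":15,"jaw":0.95},{"xyz":[0.0266,0.0053,0],"roll":25,"jaw":0.95},{"xyz":[0.0352,0.0103,0],"roll":35,"jaw":0.95},{"xyz":[0.0428,0.0167,0],"roll":45,"jaw":0.95},{"xyz":[0.0492,0.0243,0],"roll":55,"jaw":0.95},{"xyz":[0.0541,0.0329,0],"roll":65,"jaw":0.95},{"xyz":[0.056,0.0376,0],"roll":70,"jaw":0.95}]' 20
python3 - <<'E'
from h import *
go(*stand(-13+3+57*np.sin(1.25),91+57*np.cos(1.25)),101,-82)
k=instand(env.state()["ee_pos"])-[-13,91]; print("angle from pivot",np.degrees(np.arctan2(k[0],k[1])), np.degrees(np.arctan2(k[0]-3,k[1])),np.hypot(*k))
E
```

```text
time_s: 37.45
ee_pos: [599.8, 62.5, 101.2]
ee_rot: [-179.9, 0.0, -80.7]
force: [-0.2, 1.8, 2.4]
gripper_width: 13.5
pos [599.8  62.5 101.2] rot [-179.9    0.   -80.7] instand [ 44.4 109.5] t 37.45 F [-0.2  1.8  2.4] w 13.5
shift [0.0004, 0.0005, 0.0002] roll 1.35
angle from pivot 72.09537877099764 71.17555193278963 60.29961187103338
```

```bash
python3 -m pendant '[{"xyz":[0.001,0,0],"roll":1,"jaw":0.95},{"xyz":[0.002,0.0005,0],"roll":2,"jaw":0.95},{"xyz":[0.002,0.0005,0],"roll":2,"jaw":0.95},{"xyz":[0.0,0.0,0],"roll":2,"jaw":0.8},{"xyz":[0,0,0],"roll":2,"jaw":0.7},{"xyz":[0,0,0],"roll":2,"jaw":0.7},{"xyz":[0,0,-0.03],"roll":2,"jaw":0.7},{"xyz":[0,0,-0.08],"roll":2,"jaw":0.7}]'
python3 -m pendant '[{"xyz":[0,0,-0.03],"roll":0,"jaw":0.7},{"xyz":[-0.05,0,-0.04],"roll":0,"jaw":0.7},{"xyz":[-0.1,0,-0.04],"roll":0,"jaw":0.7},{"xyz":[-0.15,0,-0.04],"roll":0,"jaw":0.7},{"xyz":[-0.2,0,-0.04],"roll":0,"jaw":0.7},{"xyz":[-0.25,0,-0.04],"roll":0,"jaw":0.7},{"xyz":[-0.25,0,-0.04],"roll":0,"jaw":0.7},{"xyz":[-0.25,0,-0.04],"roll":0,"jaw":0.7}]'
python3 - <<'E'
from fm import *
t=former(); s=env.grab_frame("scene")[0]
cv2.imwrite("pics/p12.png",np.hstack([crop("",t,205,105,100,110,4),crop("",s,205,165,100,110,4)])); print(env.state()["time_s"])
E
```

```text
time_s: 38.45
ee_pos: [597.6, 62.0, 179.1]
ee_rot: [179.7, -0.0, -82.4]
force: [1.1, -0.2, 0.8]
gripper_width: 27.5
time_s: 39.45
ee_pos: [566.0, 309.6, 219.9]
ee_rot: [179.9, -0.1, -82.4]
force: [-0.5, 0.3, 0.2]
gripper_width: 27.1
former [57.3  87.78] 880
39.55
```

View pics/p12.png

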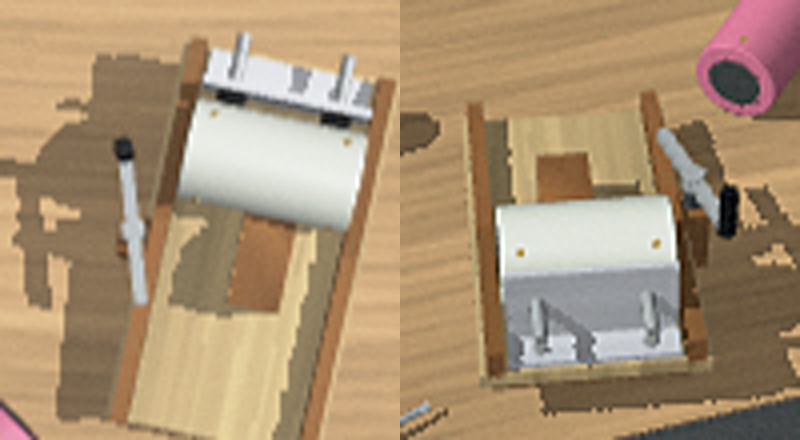

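```bash
python3 -c "
from fm import *
former(); print(env.job_done())"
```

```text
former [57.31 87.84] 879
the job is handed in; nothing more can be done
None
```

I set the chock on the deck and gripped it. I pushed it uphill until the former had rolled about 26 mm, onto both bumpers. I held about 10 N there, with roughly 1.5–2 N of downward press on the chock. Then I let go, pinched the knob, led the catch to its open stop and handed the job in at about 39.6 s.

- **Former:** it held steady at x ≈ 57.3 mm of the stand after release, in each check with the catch open. It showed no sign of rolling back.
- **Chock:** in the last picture it sits under the former's low side.
- **Catch:** the last picture shows it swung clear of the lane. The knob stood at about 71–72° (roughly 1.25 rad) before I let go.
- **Step 1 forces:** I could not read the forces between chock, former and bumpers directly. I judged them from the wrist force of 8–10 N and the former staying still as the push rose.
- **Disagreements:** when I gripped the knob, it was about 3.6 mm further uphill than my stand estimate put it. One former fit went wrong during the push because its image mask took in other parts; I corrected it.
- **Bystanders:** I did not measure their positions again at the end.

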